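Sort the seasonings back into rack and cruet tray

ROBOT

A 6-joint arm with a two-finger parallel gripper is mounted at the origin on the work surface; the furniture and walls round the work are solid. World frame = base frame: x ahead of the robot, y to its left, z up, the work surface at z = 0. Lengths are in m, angles in degrees, forces in N, time in s.
With the tool pointing down it reaches from about 0.4 to 0.825 m from the base axis. Payload 7 kg.
Tool frame: the origin (TCP) lies on the centre line of the jaws, within the pads' length; the fingertips stand 8 mm ahead of it and the grasp point (between the pads) lies 11 mm behind it; z points along the fingers, y is the line along which they close (so a half turn about z gives the same grasp; the last joint's range is limited). The gripper opens to 88 mm and grips with 3 to 60 N. Pads are 19 mm wide; open, the fingers measure 130 mm over their backs; the gripper's body (78 mm by 193 mm) begins 47 mm behind the grasp point.
Start: joints at [91.106, 20.546, 0.682, 0, -70.136, -16.507], TCP at [0.179, 0.651, 0.235] pointing down, gripper open.
Joint ranges: [-176.03, 176.03], [-82.01, 121.73], [-58.28, 71.71], [-173.87, 95.51], [-174.79, -0.11], [-173.66, 173.66]. Speed limits (degrees/s): [136.94, 136.94, 172.46, 180, 180, 180].

INTERFACE

Orientations are given as [roll, pitch, yaw] about the fixed x, y, z axes, in that order (R = Rz(yaw) Ry(pitch) Rx(roll)).
In Python, from plant import r gives the robot as it stands.
- The arm moves only by the tool carry_out, never from a script. Its argument "targets" is a list of rows, each a list of 6 numbers: the shift along the tool's x, y, z scaled (see below), then the turn, a rotation vector about the tool's x, y, z scaled (see below). A call has 1 to 5 rows; each row shifts and turns the commanded pose from where the row before left it, along the tool's axes as they then stand; what a row does not reach is not made up. The controller multiplies each number of a shift by 0.5 m and each number of a turn by 60 degrees. A row lasts 1/8 s, in which the tool goes at most 62.5 mm and 10.7 degrees, less where a joint would pass 70% of its speed; a pose out of reach is approached as far as the arm can. A call with a number of a shift or a turn outside -1 to 1 is refused whole. A call with a gripper value outside its range is refused whole. "hand" is the opening, from 0 (shut) to 1 (fully open), set as the call begins (left out, the last holds). The fingers move at their own pace and stop on an object; "squeeze" is the grip in N (left out, the last holds). Time passes only in rows, so rows that do not move let the fingers close. It gives the time, the measured TCP pose, the force, the opening and the grip force at its end, in the units of the state.
- r.get_state(): the state, without advancing time (a new reading comes with each control period).
- r.capture(name): name is "side" or "top" or "wrist"; returns the picture (384x512x3 uint8, red, green, blue); there is no depth.
- r.camera_info(name): a dict with "K" (3x3 intrinsics, pixels), "eye" and "attitude" of the camera in the world. Camera axes: x right, y down, z forward; pixel columns grow to the right and rows downward; lengths in m; the calibration is good to about 2 mm. The wrist camera is an equidistant fisheye: a pixel r from the principal point sees the ray r / f radians off the axis. A picture is of the moment at which its call begins: read the wrist's pose just before it. camera_info takes no time and is no camera call; for the wrist camera it gives the pose at the moment of the call.
- r.close_job(): hands the job in; it is judged then, once.
The state is a dict: "time_s": time; "joints": joint angles; "qd": joint speeds; "joint_torque": joint torques, N m; "tcp_pos": TCP position; "eef_rot": TCP orientation; "contact_force": force on the tool from outside, world axes, zero at the start; "moment": the same for the moment, N m; "gripper_width": finger opening in m; "gripper_force": force on a finger pad.
Only numpy, scipy, OpenCV 4.12 (cv2) and the standard library are available. Lean on these libraries where they do the work, as an engineer would, in place of code of your own. Each camera call takes 0.05 s, during which the arm holds its last target. There are 200 camera calls.

TASK

Clear up the seasonings after cooking: stand the two spice jars in the two bays of the wire spice rack, one in each, and the pair of glass shakers in the two bays of the white cruet tray, one in each. All four must stand upright on the floor of their bays, and the garlic among them is to be left where it is.

Things in the scene. Friction and masses are not known exactly. Their poses are not given: they have to be found in the camera images.
- spice_jar_a: glass spice jar with green screw cap, round, 46 mm diameter, 106 mm tall, about 0.11 kg; origin at the centre of its underside, z up its axis. Cap (45 mm diameter) spans z = 85 to 106 mm. The two jars, the two shakers and the garlic stand loose on the worktop between and in front of rack and tray, shuffled among five places about 90 mm apart
- spice_jar_b: the other spice jar, same size, shape and origin as spice_jar_a (only its paper label differs); the two are interchangeable
- salt_shaker: small clear glass shaker with a grey domed metal top, 44 mm diameter at the body, 90 mm tall, about 0.1 kg; the top is 34 mm in diameter from z = 66 to 90 mm; origin at the centre of its underside, z up its axis
- pepper_shaker: the other glass shaker of the pair, same size, shape and origin as salt_shaker; the two are interchangeable
- garlic: bystander: a bulb of garlic, pale, about 60 x 57 mm and 58 mm tall with a short stem on top, about 0.04 kg; origin at the centre of its underside, z up through the stem. It may stand anywhere among the jars and shakers and is to be left where it is. Not listed: an apple and a low tin (up to 63 mm tall) stand nearer the robot, taller kitchenware beyond x = 0.58 m
- spice_rack: fixed low rack: dark wood base and 50 mm high ends, steel wire rails, 80 x 150 mm. Origin: centre of underside; y along it, x across (away from robot), z up. Two bays, centres y = +34 and -34 mm, x = 0, each 62 mm across, 64 long; floor z = 8 mm, top wires z = 38 mm. Yaw within 0.12 rad. A wall shelf hangs 0.57 m up from x = 0.59 m on: lift no higher than needed
- cruet_tray: fixed white stoneware tray, 78 x 161 mm over the ears at its ends. Origin: centre of underside; y along it, x across (away from robot), z up. Two bays, centres y = +33 and -33 mm, x = 0, each 60 mm across and long; floor z = 9 mm, walls 32 mm and divider 27 mm high. Yaw within 0.12 rad. One of rack and tray stands to the left, the other to the right, by chance
Things that resemble listed ones, but are neither listed nor needed, are in the scene too. What is shaped like the pepper_shaker but blue is not meant. What is shaped like the salt_shaker but red is not meant.

How it is judged:
By the outcome, as a careful person would: the job done as asked, in the order asked, and still so for the second after the job is handed in, with the robot touching nothing.
It also fails if it takes over 80 s, if anything falls off the work surface, if the arm or the gripper's body presses on something with over 40 N, if the wrist force passes 120 N, or if a joint passes its speed limit or range.

## Working session

There is one attempt and no reset: what is moved stays moved. The work goes in short steps, Python scripts to look and compute and a tool call to move; the robot and the scene stay as the last step left them, time stands still between calls to the robot, and variables do not carry over. Pictures are saved under pics/ and viewed, at most 14 in all, crops included, and the job is handed in when it is done.

Besides the shell and the picture viewer there is one more tool, called after "Request:" by a JSON object that holds its "fn" and its "kwargs". carry_out: Moves the arm, as the interface text tells. Its arguments: {"type":"object","properties":{"targets":{"type":"array","items":{"type":"array","items":{"type":"number","minimum":-1,"maximum":1}}},"hand":{"type":"number"},"squeeze":{"type":"number"}},"required":["targets"]}

```bash
ls; mkdir -p pics; python3 - <<'E'
from plant import r
import cv2
s=r.get_state();print(s)
for n in("side","top","wrist"):
    i=r.camera_info(n);print(n,i)
    cv2.imwrite(f"pics/{n}0.png",r.capture(n)[:,:,::-1])
E
```

```text
pics
{'time_s': 0.0, 'joints': array([ 9.11057784e+01,  2.05935018e+01,  6.33303490e-01, -2.09788222e-02,
       -7.01354889e+01, -1.65063809e+01]), 'qd': array([-0.05077874,  0.05443193, -0.06121883,  0.00874476, -0.03108535,
        0.04911532]), 'joint_torque': array([-1.44678230e-03, -5.82709587e+01,  2.93058479e+01,  6.99771255e+00,
        6.98751857e-03, -1.54856684e-04]), 'tcp_pos': array([0.17915641, 0.65029217, 0.23359308]), 'eef_rot': array([ 1.79902653e+02, -8.28118894e-03, -1.54077405e+01]), 'contact_force': array([ 0.78415816, -0.18927759,  0.29784748]), 'moment': array([-0.00066276,  0.05371514,  0.02161829]), 'gripper_force': 0.0, 'gripper_width': 0.08716561685967052}
side {'K': array([[455.5002781 ,   0.        , 254.83040661],
       [  0.        , 455.5002781 , 185.91212114],
       [  0.        ,   0.        ,   1.        ]]), 'eye': array([-0.06849413, -0.44938007,  0.84009817]), 'attitude': array([-1.45565579e+02, -8.68434013e-02, -5.65432156e+01])}
top {'K': array([[390.42549081,   0.        , 259.37097009],
       [  0.        , 390.42549081, 192.3621965 ],
       [  0.        ,   0.        ,   1.        ]]), 'eye': array([ 0.32906695, -0.18234828,  0.87668674]), 'attitude': array([-178.08779336,   -0.39302594,  -89.37033597])}
wrist {'K': array([[297.31863964,   0.        , 256.0101171 ],
       [  0.        , 297.31863964, 188.96591733],
       [  0.        ,   0.        ,   1.        ]]), 'eye': array([0.25512597, 0.62999534, 0.38396777]), 'attitude': array([ 1.63027635e+02, -2.97280643e-02, -1.05487563e+02])}
```

View pics/side0.png

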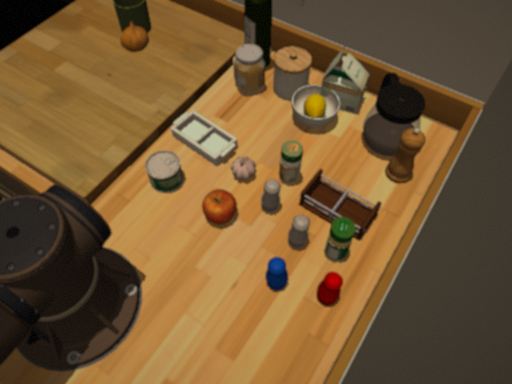

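View pics/top0.png

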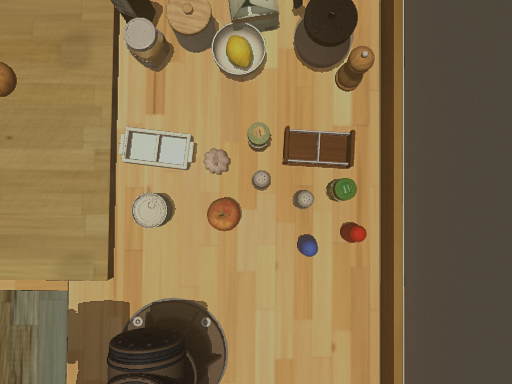

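The top view shows the tray at about (157,148), the rack at (319,147), jars at (259,134) and (344,189), shakers at (261,180) and (304,199), and the garlic at (217,160). The red and blue decoys are at (353,233) and (308,245). The side view agrees.

```bash
python3 - <<'E'
import cv2
t=cv2.imread("pics/top0.png")[105:245,115:370];s=cv2.imread("pics/side0.png")[105:300,140:390]
cv2.imwrite("pics/tc.png",cv2.resize(t,None,fx=3,fy=3,interpolation=cv2.INTER_CUBIC))
cv2.imwrite("pics/sc.png",cv2.resize(s,None,fx=3,fy=3,interpolation=cv2.INTER_CUBIC))
E
```

```text
(no output)
```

View pics/tc.png

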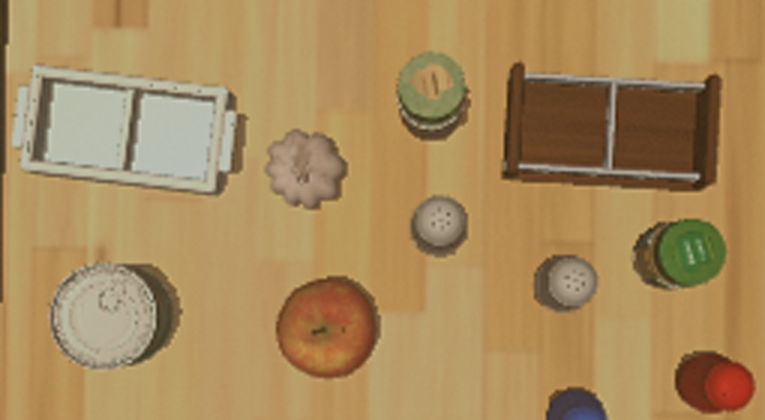

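View pics/sc.png

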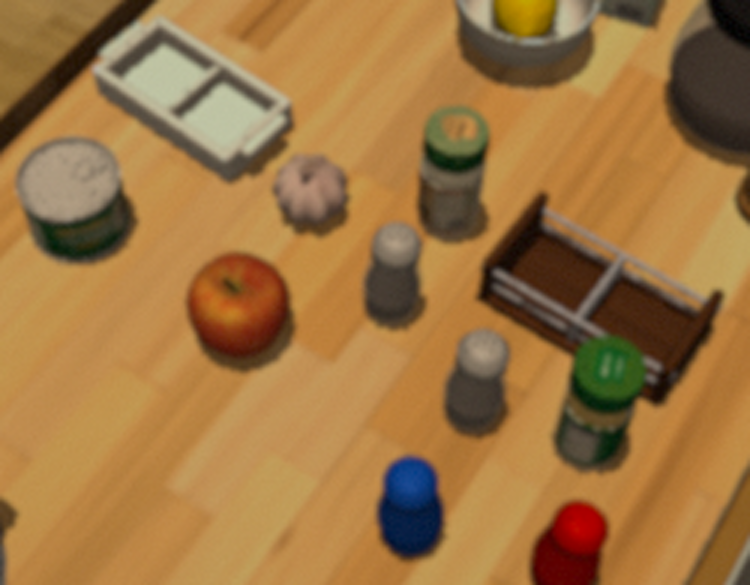

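The crops locate the cap centres, the domes, the tray rim corners and the rack's top wires in both views. I'll triangulate these points.

```bash
cat > h.py <<'E'
from plant import r
import numpy as np, cv2
from scipy.spatial.transform import Rotation as R
def ray(n,u,v,i=None):
    i=i or r.camera_info(n);K=i["K"]
    x=np.array([(u-K[0,2])/K[0,0],(v-K[1,2])/K[1,1]])
    if n=="wrist":
        t=np.hypot(*x);d=np.r_[x/t*np.sin(t),np.cos(t)]
    else:
        d=np.r_[x,1];d/=np.linalg.norm(d)
    return np.array(i["eye"]),R.from_euler("xyz",i["attitude"],degrees=True).apply(d)
def tri(a,b):
    (p,d),(q,e)=a,b
    s=np.linalg.lstsq(np.c_[d,-e],q-p,rcond=None)[0]
    A,B=p+s[0]*d,q+s[1]*e
    return (A+B)/2,np.linalg.norm(A-B)
def onz(a,z):
    p,d=a;return p+d*(z-p[2])/d[2]
E
python3 - <<'E'
from h import *
np.set_printoptions(precision=4,suppress=True)
P={"jarA":(432,85,457,130),"jarB":(691,253,609,369),"shC":(440,222,397,240),"shD":(572,281,483,350),
"t++":(33,66,155,18),"t+-":(230,88,290,100),"t--":(217,192,232,165),"t-+":(22,170,97,68),
"r++":(527,77,545,208),"r+-":(700,86,712,300),"r--":(697,178,655,380),"r-+":(515,168,497,272)}
zz={"j":.106,"s":.085,"t":.032,"r":.038}
for k,(a,b,c,d) in P.items():
    A=ray("top",a/3+115-.33,b/3+105-.33);B=ray("side",c/3+140-.33,d/3+105-.33)
    p,g=tri(A,B);print(k,p,round(g,4),"topOnZ",onz(A,zz[k[0]])[:2],"sideOnZ",onz(B,zz[k[0]])[:2])
E
```

```text
jarA [ 0.4726 -0.1849  0.1077] 0.0006 topOnZ [ 0.4727 -0.1847] sideOnZ [ 0.474  -0.1846]
jarB [ 0.364  -0.3579  0.1042] 0.0018 topOnZ [ 0.3634 -0.3567] sideOnZ [ 0.3635 -0.3589]
shC [ 0.3838 -0.192   0.0871] 0.002 topOnZ [ 0.3834 -0.1912] sideOnZ [ 0.3857 -0.1921]
shD [ 0.3449 -0.2819  0.0824] 0.0015 topOnZ [ 0.3445 -0.2809] sideOnZ [ 0.344  -0.2831]
t++ [0.4967 0.1063 0.0289] 0.0026 topOnZ [0.4968 0.1041] sideOnZ [0.494  0.1054]
t+- [ 0.4811 -0.0382  0.036 ] 0.0027 topOnZ [ 0.4825 -0.0386] sideOnZ [ 0.4831 -0.035 ]
t-- [ 0.4083 -0.0315  0.0283] 0.0039 topOnZ [ 0.4069 -0.0305] sideOnZ [ 0.4071 -0.0351]
t-+ [0.4212 0.1065 0.0394] 0.0029 topOnZ [0.4212 0.1103] sideOnZ [0.4263 0.1102]
r++ [ 0.4904 -0.2526  0.0473] 0.0004 topOnZ [ 0.492  -0.2533] sideOnZ [ 0.497  -0.2505]
r+- [ 0.4893 -0.3817  0.0375] 0.0078 topOnZ [ 0.4871 -0.3782] sideOnZ [ 0.4917 -0.3849]
r-- [ 0.4217 -0.379   0.024 ] 0.0009 topOnZ [ 0.4205 -0.3762] sideOnZ [ 0.413  -0.3799]
r-+ [ 0.4275 -0.2473  0.0389] 0.0052 topOnZ [ 0.4262 -0.2452] sideOnZ [ 0.4296 -0.2491]
```

Triangulated heights match the text: caps at 0.104–0.108 m and rims at about 0.032 m. From these I get:

| Item | x (m) | y (m) | Yaw (deg) |
|---|---|---|---|
| Tray centre | 0.452 | 0.036 | −5.8 |
| Rack centre | 0.4565 | −0.313 | −2.4 |

Next I'll write the row planner and move towards jar A.

```bash
cat >> h.py <<'E'
def plan(goals,start=None):
    """goals: (x,y,z,yaw); prints rows (tool shift/0.5 m, turn/60 deg), grouped by 5"""
    s=r.get_state();p=np.array(s["tcp_pos"]);Q=R.from_euler("xyz",s["eef_rot"],degrees=True)
    if start is not None: p=np.array(start[:3]);Q=R.from_euler("xyz",[180,0,start[3]],degrees=True)
    out=[]
    for g in goals:
        G=R.from_euler("xyz",[180,0,g[3]],degrees=True);v=(Q.inv()*G).as_rotvec();d=np.array(g[:3])-p
        n=max(1,int(np.ceil(max(np.linalg.norm(d)/.058,np.degrees(np.linalg.norm(v))/10.2))))
        for k in range(n):
            row=np.round(np.r_[Q.inv().apply(np.array(g[:3])-p)/(n-k)/.5,np.degrees((Q.inv()*G).as_rotvec())/(n-k)/60],3)
            p=p+Q.apply(row[:3]*.5);Q=Q*R.from_rotvec(np.radians(row[3:]*60));out.append(row.tolist())
        print("end",np.round(p,4),len(out))
    for i in range(0,len(out),5):print(str(out[i:i+5]).replace("-0.0,","0,").replace("0.0,","0,"))
E
python3 - <<'E'
from h import *
plan([(.42,.25,.24,-50),(.473,-.185,.20,-90)])
E
```

```text
end [0.42   0.2501 0.2398] 9
end [ 0.4729 -0.185   0.2002] 17
[[0.075, 0.072, -0.001, 0, 0, 0.064], [0.08, 0.066, -0.001, 0, 0, 0.064], [0.084, 0.061, -0.001, 0, 0, 0.064], [0.088, 0.055, -0.001, 0, 0, 0.064], [0.092, 0.049, -0.001, 0, 0, 0.064]]
[[0.094, 0.043, -0.002, 0, 0, 0.064], [0.097, 0.036, -0.001, 0, 0, 0.064], [0.1, 0.03, -0.002, 0, 0, 0.064], [0.101, 0.023, -0.001, 0.001, -0.001, 0.065], [0.092, 0.06, 0.01, 0, 0, 0.083]]
[[0.097, 0.051, 0.01, 0, 0, 0.083], [0.101, 0.043, 0.01, 0, 0, 0.083], [0.104, 0.034, 0.01, 0, 0, 0.083], [0.107, 0.025, 0.01, 0, 0, 0.084], [0.108, 0.015, 0.01, 0, 0, 0.083]]
[[0.109, 0.006, 0.01, 0, 0, 0.084], [0.11, -0.003, 0.009, 0, 0, 0.083]]
```

Request:
{"fn": "carry_out", "kwargs": {"targets": [[0.075, 0.072, 0, 0, 0, 0.064], [0.08, 0.066, 0, 0, 0, 0.064], [0.084, 0.061, 0, 0, 0, 0.064], [0.088, 0.055, 0, 0, 0, 0.064], [0.092, 0.049, 0, 0, 0, 0.064]], "hand": 0.72}}

```text
time_s: 0.78
tcp_pos: [0.3138, 0.4265, 0.2345]
eef_rot: [180.0, -0.0, -34.7]
contact_force: [1.7, 0.1, -0.3]
gripper_width: 0.0633
gripper_force: 0.0
```

Request:
{"fn": "carry_out", "kwargs": {"targets": [[0.094, 0.043, 0, 0, 0, 0.064], [0.097, 0.036, 0, 0, 0, 0.064], [0.1, 0.03, 0, 0, 0, 0.064], [0.101, 0.023, 0, 0, 0, 0.065], [0.092, 0.06, 0.01, 0, 0, 0.083]]}}

```text
time_s: 1.4
tcp_pos: [0.4278, 0.1947, 0.2295]
eef_rot: [-180.0, -0.0, -55.2]
contact_force: [1.0, -0.1, -0.1]
gripper_width: 0.0628
gripper_force: 0.0
```

Request:
{"fn": "carry_out", "kwargs": {"targets": [[0.097, 0.051, 0.01, 0, 0, 0.083], [0.101, 0.043, 0.01, 0, 0, 0.083], [0.104, 0.034, 0.01, 0, 0, 0.083], [0.107, 0.025, 0.01, 0, 0, 0.084], [0.108, 0.015, 0.01, 0, 0, 0.083]]}}

```text
time_s: 2.02
tcp_pos: [0.4601, -0.0776, 0.2046]
eef_rot: [-180.0, 0.0, -80.1]
contact_force: [1.4, 0.3, 0.9]
gripper_width: 0.0631
gripper_force: 0.0
```

Request:
{"fn": "carry_out", "kwargs": {"targets": [[0.109, 0.006, 0.01, 0, 0, 0.084], [0.11, -0.003, 0.009, 0, 0, 0.083], [0, 0, 0, 0, 0, 0]]}}

```text
time_s: 2.4
tcp_pos: [0.4724, -0.1879, 0.1941]
eef_rot: [179.9, -0.0, -90.3]
contact_force: [-0.8, 0.1, -0.5]
gripper_width: 0.063
gripper_force: 0.0
```

```bash
python3 - <<'E'
from h import *
import json
i=r.camera_info("wrist");im=r.capture("wrist");cv2.imwrite("pics/w1.png",im[:,:,::-1])
json.dump({k:np.array(v).tolist() for k,v in i.items()},open("w1.json","w"))
cv2.imwrite("pics/w1b.png",cv2.resize(im[:,:,::-1],None,fx=1.5,fy=1.5,interpolation=cv2.INTER_CUBIC))
s=r.get_state();print(s["tcp_pos"],s["eef_rot"],s["joints"],s["time_s"],i)
E
```

```text
[ 0.47241522 -0.18638315  0.19432708] [ 1.79913077e+02  4.99770331e-03 -9.01954384e+01] [ 6.53531179e-01  6.62926171e+00 -2.33977124e+01 -7.25300054e-03
 -6.00598656e+01 -8.45341096e-01] 2.45 {'K': array([[297.31863964,   0.        , 256.0101171 ],
       [  0.        , 297.31863964, 188.96591733],
       [  0.        ,   0.        ,   1.        ]]), 'eye': array([ 0.47177138, -0.26654678,  0.34430375]), 'attitude': array([ 1.62975446e+02, -9.90883859e-02,  1.79591760e+02])}
```

View pics/w1b.png

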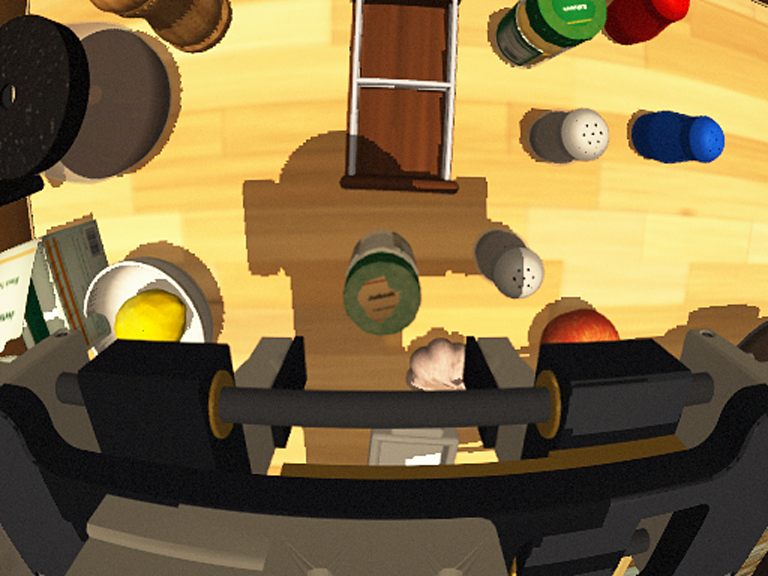

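The wrist view shows jar A's cap at (382,295), between the fingers. It also shows the rack divider from (360,82) to (449,88), the shaker tops at (520,272) and (587,134), and jar B's cap at about (570,15).

```bash
python3 - <<'E'
from h import *
import json
np.set_printoptions(precision=4,suppress=True)
i=json.load(open("w1.json"));f=lambda u,v,z:onz(ray("wrist",u/1.5-.17,v/1.5-.17,{k:np.array(x) for k,x in i.items()}),z)
print("capA",f(382,297,.106)," shC",f(521,273,.085),"shD",f(588,134,.085))
for n,u,v in(("divfar",359,82),("divnear",449,88),("endfar",348,180),("endnear",447,183),("wfar0",364,2),("wnear0",457,2)):print(n,f(u,v,.038))
print("endcap top",f(342,181,.05),f(458,186,.05))
im=cv2.imread("pics/top0.png");
A=ray("top",432/3+115-.33,85/3+105-.33);print(tri(A,ray("wrist",382/1.5-.17,297/1.5-.17,{k:np.array(x) for k,x in i.items()})))
A=ray("top",610/3+115-.33,170/3+105-.33);print("divnear",tri(A,ray("wrist",449/1.5-.17,88/1.5-.17,{k:np.array(x) for k,x in i.items()})))
plan([(.473,-.185,.061,-90)])
E
```

```text
capA [ 0.4732 -0.1857  0.106 ]  shC [ 0.3866 -0.1935  0.085 ] shD [ 0.3464 -0.2821  0.085 ]
divfar [ 0.4879 -0.3147  0.038 ]
divnear [ 0.4271 -0.3109  0.038 ]
endfar [ 0.4962 -0.2471  0.038 ]
endnear [ 0.4283 -0.2448  0.038 ]
wfar0 [ 0.4843 -0.3732  0.038 ]
wnear0 [ 0.4206 -0.3745  0.038 ]
endcap top [ 0.4992 -0.2472  0.05  ] [ 0.4226 -0.2438  0.05  ]
(array([ 0.4733, -0.1847,  0.103 ]), np.float64(7.62060613650544e-05))
divnear (array([ 0.4262, -0.3131,  0.0323]), np.float64(0.0027145521164443688))
end [ 0.4728 -0.1849  0.0608] 3
[[-0.001, -0.001, 0.089, 0, 0, -0.001], [-0.001, 0, 0.089, 0.001, 0, -0.001], [-0.001, 0, 0.089, 0, 0, -0.001]]
```

Request:
{"fn": "carry_out", "kwargs": {"targets": [[-0.002, 0, 0.089, 0, 0, 0], [-0.001, 0, 0.089, 0, 0, 0], [0, 0, 0.089, 0, 0, 0], [0, 0, 0, 0, 0, 0]]}}

```text
time_s: 2.95
tcp_pos: [0.4707, -0.1821, 0.0593]
eef_rot: [179.6, 0.0, -89.9]
contact_force: [-0.6, 0.1, 0.6]
gripper_width: 0.0631
gripper_force: 0.0
```

Request:
{"fn": "carry_out", "kwargs": {"targets": [[0, 0, 0, 0, 0, 0], [0, 0, 0, 0, 0, 0], [0, 0, 0, 0, 0, 0], [0, 0, 0, 0, 0, 0]], "hand": 0.3, "squeeze": 20}}

```text
time_s: 3.45
tcp_pos: [0.4743, -0.1833, 0.0634]
eef_rot: [-179.8, -0.0, -90.0]
contact_force: [-0.6, 1.3, 8.8]
gripper_width: 0.0454
gripper_force: 20.0
```

Request:
{"fn": "carry_out", "kwargs": {"targets": [[0, 0, -0.05, 0, 0, 0], [0, 0, -0.1, 0, 0, 0], [0, 0, 0, 0, 0, 0]]}}

```text
time_s: 3.82
tcp_pos: [0.4758, -0.1836, 0.141]
eef_rot: [-179.5, -0.0, -90.0]
contact_force: [1.0, 0.6, -0.9]
gripper_width: 0.0453
gripper_force: 20.0
```

```bash
python3 - <<'E'
from h import *
s=r.get_state();print({k:np.round(s[k],4) for k in("tcp_pos","eef_rot","contact_force","gripper_width","gripper_force")})
cv2.imwrite("pics/s1.png",cv2.resize(r.capture("side")[100:290,220:420][:,:,::-1],None,fx=3,fy=3,interpolation=cv2.INTER_CUBIC))
plan([(.4585,-.2785,.138,-91),(.4585,-.2785,.076,-92)])
E
```

```text
{'tcp_pos': array([ 0.4758, -0.1836,  0.141 ]), 'eef_rot': array([-1.795158e+02, -4.250000e-02, -8.995190e+01]), 'contact_force': array([ 1.0118,  0.5801, -0.856 ]), 'gripper_width': np.float64(0.0453), 'gripper_force': np.float64(19.9562)}
end [ 0.4584 -0.2787  0.1378] 2
end [ 0.4584 -0.2787  0.0758] 4
[[0.095, 0.016, 0.001, -0.002, 0, 0.008], [0.096, 0.015, 0.001, -0.003, 0, 0.009], [0, 0, 0.062, 0, 0, 0.008], [0, 0, 0.062, 0, 0, 0.009]]
```

View pics/s1.png

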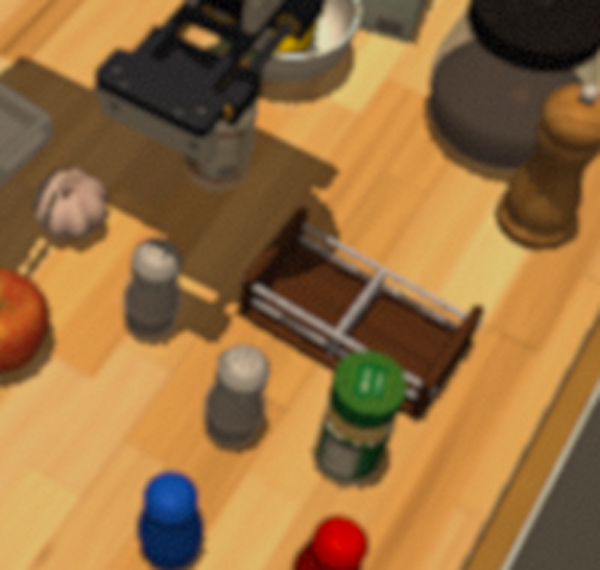

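The side view shows jar A held upright and clear of the table, with the other things undisturbed.

Request:
{"fn": "carry_out", "kwargs": {"targets": [[0.095, 0.016, 0.001, 0, 0, 0.008], [0.096, 0.015, 0.001, 0, 0, 0.009], [0, 0, 0, 0, 0, 0.01], [0, 0, 0.05, 0, 0, 0.01], [0, 0, 0.05, 0, 0, 0]]}}

```text
time_s: 4.5
tcp_pos: [0.4568, -0.2782, 0.0846]
eef_rot: [-180.0, 0.0, -92.3]
contact_force: [0.1, -1.1, -0.8]
gripper_width: 0.0453
gripper_force: 20.0
```

Request:
{"fn": "carry_out", "kwargs": {"targets": [[0, 0, 0.01, 0, 0, 0], [0, 0, 0.01, 0, 0, 0], [0, 0, 0, 0, 0, 0]]}}

```text
time_s: 4.88
tcp_pos: [0.4575, -0.2785, 0.0759]
eef_rot: [-180.0, -0.0, -92.2]
contact_force: [0.1, 0.7, -1.1]
gripper_width: 0.0452
gripper_force: 20.0
```

Request:
{"fn": "carry_out", "kwargs": {"targets": [[0, 0, 0.004, 0, 0, 0], [0, 0, 0.004, 0, 0, 0], [0, 0, 0, 0, 0, 0]]}}

```text
time_s: 5.25
tcp_pos: [0.4571, -0.2787, 0.0716]
eef_rot: [-180.0, 0.0, -92.2]
contact_force: [-0.4, -0.1, -0.6]
gripper_width: 0.0451
gripper_force: 20.0
```

Request:
{"fn": "carry_out", "kwargs": {"targets": [[0, 0, 0.003, 0, 0, 0], [0, 0, 0.003, 0, 0, 0], [0, 0, 0, 0, 0, 0]]}}

```text
time_s: 5.62
tcp_pos: [0.4571, -0.2791, 0.071]
eef_rot: [-180.0, -0.1, -92.1]
contact_force: [-8.3, 3.1, 23.7]
gripper_width: 0.0452
gripper_force: 20.1
```

Request:
{"fn": "carry_out", "kwargs": {"targets": [[0, 0, -0.003, 0, 0, 0], [0, 0, 0, 0, 0, 0]]}}

```text
time_s: 5.88
tcp_pos: [0.4572, -0.2789, 0.0711]
eef_rot: [-180.0, -0.0, -92.2]
contact_force: [-3.6, 2.1, 11.2]
gripper_width: 0.0455
gripper_force: 20.0
```

Request:
{"fn": "carry_out", "kwargs": {"targets": [[0, 0, 0, 0, 0, 0], [0, 0, 0, 0, 0, 0], [0, 0, 0, 0, 0, 0]], "hand": 0.72}}

```text
time_s: 6.25
tcp_pos: [0.4572, -0.2787, 0.0699]
eef_rot: [180.0, 0.0, -92.2]
contact_force: [-0.7, 0.0, -0.1]
gripper_width: 0.0625
gripper_force: 0.0
```

Request:
{"fn": "carry_out", "kwargs": {"targets": [[0, 0, -0.06, 0, 0, 0], [0, 0, -0.11, 0, 0, 0], [0, 0, -0.05, 0, 0, 0], [0, 0, 0, 0, 0, 0]]}}

```text
time_s: 6.75
tcp_pos: [0.4585, -0.279, 0.1823]
eef_rot: [-179.7, -0.1, -92.2]
contact_force: [-0.6, 0.0, -1.4]
gripper_width: 0.0627
gripper_force: 0.0
```

```bash
python3 - <<'E'
from h import *
plan([(.364,-.3575,.18,-90),(.364,-.3575,.062,-90)])
E
```

```text
end [ 0.3639 -0.3576  0.1801] 3
end [ 0.364  -0.3576  0.0621] 6
[[0.055, 0.061, 0.001, -0.001, 0, -0.012], [0.054, 0.062, 0.002, -0.002, -0.001, -0.012], [0.053, 0.062, 0.001, -0.001, 0, -0.012], [0, 0, 0.079, 0, 0, -0.0], [0, 0, 0.079, 0, 0, -0.0]]
[[0, 0, 0.078, 0, 0, -0.0]]
```

Request:
{"fn": "carry_out", "kwargs": {"targets": [[0.055, 0.061, 0.001, 0, 0, -0.012], [0.054, 0.062, 0.002, 0, 0, -0.012], [0.053, 0.062, 0.001, 0, 0, -0.012], [0, 0, 0, 0, 0, 0]]}}

```text
time_s: 7.25
tcp_pos: [0.3602, -0.3579, 0.1769]
eef_rot: [179.9, 0.1, -90.2]
contact_force: [0.2, -0.3, -0.4]
gripper_width: 0.0632
gripper_force: 0.0
```

```bash
python3 - <<'E'
from h import *
import json
i=r.camera_info("wrist");im=r.capture("wrist");cv2.imwrite("pics/w2.png",im[:,:,::-1])
hsv=cv2.cvtColor(im,cv2.COLOR_RGB2HSV);m=cv2.inRange(hsv,(48,110,50),(75,255,255))
n,l,st,c=cv2.connectedComponentsWithStats(m)
for k in range(1,n):
    if st[k,4]>300:print(st[k],c[k],onz(ray("wrist",*c[k],i),.1),onz(ray("wrist",st[k,0]+st[k,2]/2,st[k,1]+st[k,3]/2,i),.1))
cv2.imwrite("pics/w2c.png",cv2.resize(im[60:300,100:420][:,:,::-1],None,fx=2,fy=2))
print(r.get_state()["tcp_pos"])
E
```

```text
[ 224  171   54   56 1945] [250.49562982 200.01028278] [ 0.36427765 -0.35768824  0.1       ] [ 0.36386095 -0.35855042  0.1       ]
[ 0.36131617 -0.35759042  0.17708468]
```

View pics/w2c.png

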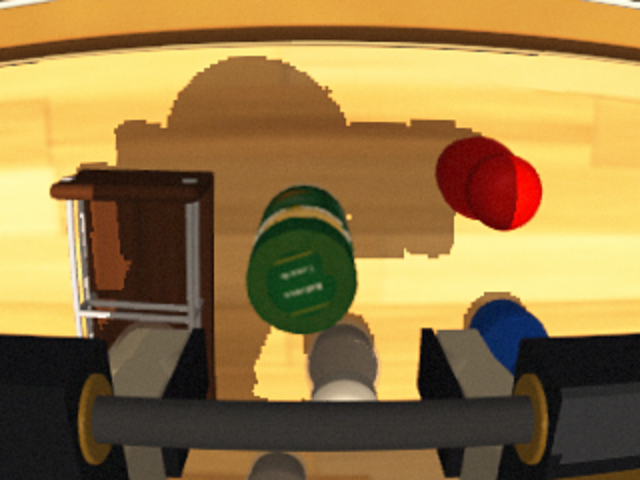

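The wrist view shows jar B's cap centred at (250,200), which puts it at (0.364, −0.358) and confirms the earlier estimate. The path down is clear.

Request:
{"fn": "carry_out", "kwargs": {"targets": [[0, -0.006, 0.077, 0, 0, 0], [0, 0, 0.077, 0, 0, 0], [0, 0, 0.077, 0, 0, 0], [0, 0, 0, 0, 0, 0]]}}

```text
time_s: 7.8
tcp_pos: [0.3639, -0.3557, 0.0597]
eef_rot: [179.6, 0.2, -90.0]
contact_force: [-0.2, 0.7, 0.7]
gripper_width: 0.063
gripper_force: 0.0
```

Request:
{"fn": "carry_out", "kwargs": {"targets": [[0, 0, 0, 0, 0, 0], [0, 0, 0, 0, 0, 0], [0, 0, 0, 0, 0, 0], [0, 0, 0, 0, 0, 0]], "hand": 0.3}}

```text
time_s: 8.3
tcp_pos: [0.3666, -0.3578, 0.0639]
eef_rot: [-179.9, -0.1, -90.0]
contact_force: [-0.1, 1.3, 6.9]
gripper_width: 0.046
gripper_force: 19.8
```

Request:
{"fn": "carry_out", "kwargs": {"targets": [[0, 0, -0.05, 0, 0, 0], [0, 0, -0.1, 0, 0, 0], [0, 0, 0, 0, 0, 0]]}}

```text
time_s: 8.68
tcp_pos: [0.3678, -0.3585, 0.1416]
eef_rot: [-179.6, -0.2, -90.0]
contact_force: [0.2, 0.0, -1.9]
gripper_width: 0.0458
gripper_force: 19.8
```

```bash
python3 - <<'E'
from h import *
plan([(.455,-.3475,.138,-92),(.455,-.3475,.083,-92)])
E
```

```text
end [ 0.4549 -0.3473  0.138 ] 2
end [ 0.4549 -0.3473  0.083 ] 3
[[-0.011, -0.087, 0.004, -0.003, -0.002, 0.017], [-0.013, -0.087, 0.004, -0.003, -0.001, 0.016], [0, 0, 0.11, 0, 0, 0.0]]
```

Request:
{"fn": "carry_out", "kwargs": {"targets": [[-0.011, -0.087, 0.002, 0, 0, 0.017], [-0.012, -0.087, 0.002, 0, 0, 0.016], [0, 0, 0, 0, 0, 0], [0, 0, 0.06, 0, 0, 0], [0, 0, 0.055, 0, 0, 0]]}}

```text
time_s: 9.3
tcp_pos: [0.4518, -0.3463, 0.077]
eef_rot: [180.0, 0.0, -92.0]
contact_force: [0.2, 0.2, -0.2]
gripper_width: 0.0457
gripper_force: 19.8
```

Request:
{"fn": "carry_out", "kwargs": {"targets": [[0, 0, 0.007, 0, 0, 0], [0, 0, 0.006, 0, 0, 0], [0, 0, 0, 0, 0, 0]]}}

```text
time_s: 9.68
tcp_pos: [0.453, -0.3468, 0.0725]
eef_rot: [-179.9, -0.0, -92.0]
contact_force: [0.1, -0.3, -0.5]
gripper_width: 0.0453
gripper_force: 19.8
```

Request:
{"fn": "carry_out", "kwargs": {"targets": [[0, -0.002, 0.003, 0, 0, 0], [0, -0.002, 0.002, 0, 0, 0], [0, 0, 0, 0, 0, 0]]}}

```text
time_s: 10.05
tcp_pos: [0.4536, -0.3472, 0.0716]
eef_rot: [179.9, -0.1, -92.0]
contact_force: [-8.5, 1.6, 18.8]
gripper_width: 0.0455
gripper_force: 20.0
```

Request:
{"fn": "carry_out", "kwargs": {"targets": [[0, 0, -0.002, 0, 0, 0], [0, 0, 0, 0, 0, 0]]}}

```text
time_s: 10.3
tcp_pos: [0.4541, -0.347, 0.0716]
eef_rot: [180.0, -0.0, -92.0]
contact_force: [-5.7, -0.0, 8.8]
gripper_width: 0.0457
gripper_force: 20.0
```

Request:
{"fn": "carry_out", "kwargs": {"targets": [[0, 0, 0, 0, 0, 0], [0, 0, 0, 0, 0, 0], [0, 0, 0, 0, 0, 0]], "hand": 0.72}}

```text
time_s: 10.68
tcp_pos: [0.455, -0.3467, 0.0702]
eef_rot: [-180.0, -0.0, -92.0]
contact_force: [-0.4, -0.1, -0.8]
gripper_width: 0.0622
gripper_force: 0.0
```

Request:
{"fn": "carry_out", "kwargs": {"targets": [[0, 0, -0.06, 0, 0, 0], [0, 0, -0.11, 0, 0, 0], [0, 0, -0.06, 0, 0, 0], [0, 0, 0, 0, 0, 0]]}}

```text
time_s: 11.18
tcp_pos: [0.4563, -0.3473, 0.188]
eef_rot: [-179.7, -0.1, -92.0]
contact_force: [-0.5, -0.2, -0.6]
gripper_width: 0.0632
gripper_force: 0.0
```

```bash
python3 - <<'E'
from h import *
cv2.imwrite("pics/s2.png",cv2.resize(r.capture("side")[120:310,220:420][:,:,::-1],None,fx=3,fy=3,interpolation=cv2.INTER_CUBIC))
plan([(.345,-.2815,.18,-45)])
E
```

```text
end [ 0.3449 -0.2814  0.1799] 5
[[-0.025, 0.045, 0.002, 0, 0, -0.157], [-0.031, 0.04, 0.002, 0, 0, -0.157], [-0.038, 0.035, 0.003, -0.001, -0.001, -0.157], [-0.043, 0.028, 0.002, 0, 0, -0.156], [-0.047, 0.021, 0.003, -0.001, -0.001, -0.157]]
```

View pics/s2.png

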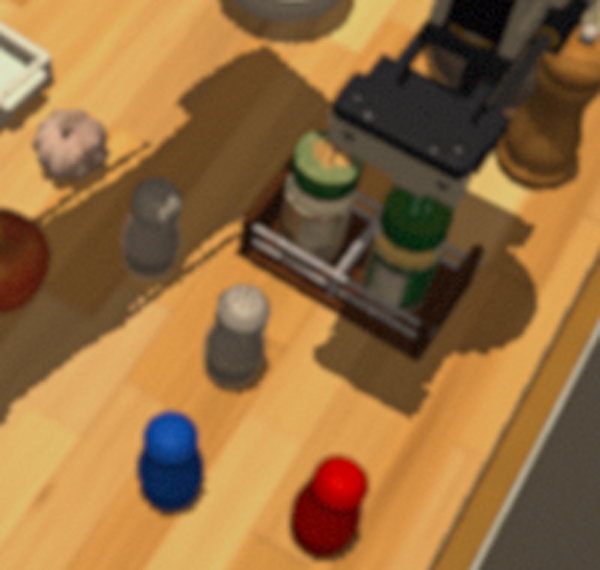

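Both jars stand upright, one in each rack bay, and the shakers and garlic are untouched. Next is the nearer shaker, D.

Request:
{"fn": "carry_out", "kwargs": {"targets": [[-0.025, 0.045, 0.002, 0, 0, -0.157], [-0.031, 0.04, 0.002, 0, 0, -0.157], [-0.038, 0.035, 0.003, 0, 0, -0.157], [-0.043, 0.028, 0.002, 0, 0, -0.156], [-0.047, 0.021, 0.003, 0, 0, -0.157]]}}

```text
time_s: 11.85
tcp_pos: [0.3429, -0.2807, 0.1777]
eef_rot: [180.0, 0.1, -44.7]
contact_force: [-0.2, -0.0, 0.5]
gripper_width: 0.0629
gripper_force: 0.0
```

Request:
{"fn": "carry_out", "kwargs": {"targets": [[0, 0, 0, 0, 0, 0], [0, 0, 0, 0, 0, 0]]}}

```text
time_s: 12.1
tcp_pos: [0.3445, -0.2814, 0.1787]
eef_rot: [180.0, 0.0, -45.1]
contact_force: [0.7, 0.7, 0.2]
gripper_width: 0.0631
gripper_force: 0.0
```

```bash
python3 - <<'E'
from h import *
plan([(.3455,-.282,.044,-45)])
E
```

```text
end [ 0.3455 -0.2818  0.0442] 3
[[0.001, 0, 0.09, 0, 0, -0.0], [0.001, 0, 0.09, 0, 0, -0.001], [0, -0.001, 0.089, 0, 0, -0.0]]
```

Request:
{"fn": "carry_out", "kwargs": {"targets": [[0.001, 0, 0.09, 0, 0, 0], [0.001, 0, 0.09, 0, 0, 0], [0, -0.001, 0.089, 0, 0, 0], [0, 0, 0, 0, 0, 0]]}}

```text
time_s: 12.6
tcp_pos: [0.3432, -0.2812, 0.0417]
eef_rot: [179.8, 0.4, -45.1]
contact_force: [0.4, -0.5, 1.0]
gripper_width: 0.063
gripper_force: 0.0
```

Request:
{"fn": "carry_out", "kwargs": {"targets": [[0, 0, 0, 0, 0, 0], [0, 0, 0, 0, 0, 0], [0, 0, 0, 0, 0, 0], [0, 0, 0, 0, 0, 0]], "hand": 0.3}}

```text
time_s: 13.1
tcp_pos: [0.3462, -0.2822, 0.0459]
eef_rot: [-180.0, -0.1, -45.0]
contact_force: [-1.5, -1.3, 8.2]
gripper_width: 0.0388
gripper_force: 20.3
```

Request:
{"fn": "carry_out", "kwargs": {"targets": [[0, 0, -0.05, 0, 0, 0], [0, 0, -0.11, 0, 0, 0], [0, 0, -0.07, 0, 0, 0], [0, 0, 0, 0, 0, 0]]}}

```text
time_s: 13.6
tcp_pos: [0.3471, -0.2822, 0.1628]
eef_rot: [-179.8, -0.3, -45.0]
contact_force: [0.5, 0.9, -2.7]
gripper_width: 0.0391
gripper_force: 19.6
```

```bash
python3 - <<'E'
from h import *
plan([(.4555,.069,.17,-45)])
E
```

```text
end [0.4554 0.0689 0.1699] 7
[[-0.049, -0.093, -0.002, 0, -0.001, 0.0], [-0.049, -0.093, -0.002, -0.001, -0.001, 0.0], [-0.049, -0.093, -0.002, 0, -0.001, 0.0], [-0.049, -0.093, -0.002, -0.001, -0.001, 0.0], [-0.049, -0.093, -0.002, 0, -0.001, 0.0]]
[[-0.049, -0.093, -0.002, -0.001, 0, 0.0], [-0.049, -0.092, -0.002, 0, -0.001, 0.001]]
```

Request:
{"fn": "carry_out", "kwargs": {"targets": [[-0.049, -0.093, 0, 0, 0, 0], [-0.049, -0.093, 0, 0, 0, 0], [-0.049, -0.093, 0, 0, 0, 0], [-0.049, -0.093, 0, 0, 0, 0], [-0.049, -0.093, 0, 0, 0, 0]]}}

```text
time_s: 14.22
tcp_pos: [0.4227, -0.029, 0.1591]
eef_rot: [180.0, 0.0, -45.0]
contact_force: [1.0, -0.4, -1.8]
gripper_width: 0.0395
gripper_force: 19.6
```

Request:
{"fn": "carry_out", "kwargs": {"targets": [[-0.049, -0.093, 0, 0, 0, 0], [-0.049, -0.092, 0, 0, 0, 0], [0, 0, 0, 0, 0, 0], [0, 0, 0, 0, 0, 0]]}}

```text
time_s: 14.72
tcp_pos: [0.4529, 0.0692, 0.1587]
eef_rot: [179.9, 0.0, -44.9]
contact_force: [-0.7, 0.2, -1.6]
gripper_width: 0.0389
gripper_force: 19.6
```

```bash
python3 - <<'E'
from h import *
import json
i=r.camera_info("wrist");im=r.capture("wrist");cv2.imwrite("pics/w3.png",im[:,:,::-1])
json.dump({k:np.array(v).tolist() for k,v in i.items()},open("w3.json","w"))
sd=r.capture("side")[60:310,150:350][:,:,::-1]
a=cv2.resize(im[:,80:432][:,:,::-1],(458,500));b=cv2.resize(sd,(340,425))
o=np.zeros((500,798,3),np.uint8);o[:,:458]=a;o[:425,458:]=b;cv2.imwrite("pics/w3c.png",o)
plan([(.4555,.069,.062,-45)])
E
```

```text
end [0.4555 0.0688 0.0621] 2
[[0.001, -0.002, 0.097, 0, 0, -0.0], [0.002, -0.002, 0.097, 0.001, 0, -0.001]]
```

View pics/w3c.png

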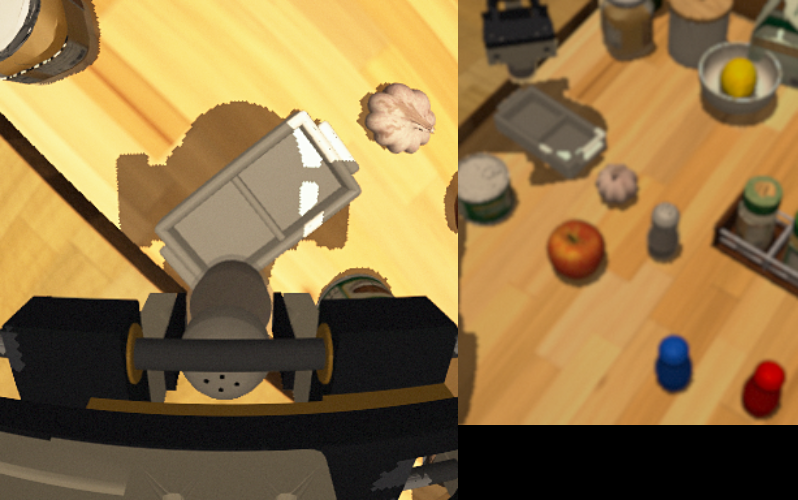

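The shaker is held upright over the tray's far bay. The tray rim corners show at (297,113), (358,188) and (158,230) in the composite, so I'll check them against the earlier tray pose.

```bash
python3 - <<'E'
from h import *
import json
np.set_printoptions(precision=4,suppress=True)
i={k:np.array(x) for k,x in json.load(open("w3.json")).items()}
f=lambda u,v,z:onz(ray("wrist",u/1.301+80,v/1.302,i),z)
for u,v in((297,113),(358,188),(158,230)):print(f(u,v,.032))
print("div",f(236,180,.027),f(285,240,.027))
E
```

```text
[ 0.4842 -0.0302  0.032 ]
[ 0.4123 -0.0266  0.032 ]
[0.495  0.1024 0.032 ]
div [0.4795 0.0355 0.027 ] [0.4206 0.0412 0.027 ]
```

Request:
{"fn": "carry_out", "kwargs": {"targets": [[0.001, -0.004, 0.09, 0, 0, 0], [0.001, -0.003, 0.09, 0, 0, 0], [0, 0, 0.012, 0, 0, 0], [0, 0, 0, 0, 0, 0]]}}

```text
time_s: 15.32
tcp_pos: [0.4573, 0.0707, 0.0642]
eef_rot: [180.0, -0.0, -45.0]
contact_force: [0.1, -0.6, -0.0]
gripper_width: 0.0386
gripper_force: 19.6
```

Request:
{"fn": "carry_out", "kwargs": {"targets": [[0, 0, 0.004, 0, 0, 0], [0, 0, 0.004, 0, 0, 0], [0, 0, 0, 0, 0, 0]]}}

```text
time_s: 15.7
tcp_pos: [0.4572, 0.0713, 0.0601]
eef_rot: [-179.9, -0.0, -45.0]
contact_force: [-0.3, -0.4, -0.6]
gripper_width: 0.0391
gripper_force: 19.6
```

Request:
{"fn": "carry_out", "kwargs": {"targets": [[0, 0.003, 0.005, 0, 0, 0], [0, 0, 0.004, 0, 0, 0], [0, 0, 0, 0, 0, 0]]}}

```text
time_s: 16.08
tcp_pos: [0.4559, 0.07, 0.0551]
eef_rot: [180.0, -0.0, -45.0]
contact_force: [-1.1, -0.1, 1.8]
gripper_width: 0.0387
gripper_force: 19.8
```

Request:
{"fn": "carry_out", "kwargs": {"targets": [[0, 0, 0.003, 0, 0, 0], [0, 0, 0, 0, 0, 0]]}}

```text
time_s: 16.32
tcp_pos: [0.4561, 0.0699, 0.0547]
eef_rot: [180.0, -0.0, -44.9]
contact_force: [-5.9, -1.8, 18.5]
gripper_width: 0.0384
gripper_force: 21.2
```

Request:
{"fn": "carry_out", "kwargs": {"targets": [[0, 0, -0.003, 0, 0, 0], [0, 0, 0, 0, 0, 0]]}}

```text
time_s: 16.58
tcp_pos: [0.4561, 0.0702, 0.0551]
eef_rot: [-180.0, -0.0, -45.0]
contact_force: [-0.6, 1.3, 0.3]
gripper_width: 0.0387
gripper_force: 19.7
```

Request:
{"fn": "carry_out", "kwargs": {"targets": [[0, 0, 0, 0, 0, 0], [0, 0, 0, 0, 0, 0], [0, 0, 0, 0, 0, 0]], "hand": 0.72}}

```text
time_s: 16.95
tcp_pos: [0.4559, 0.0701, 0.055]
eef_rot: [180.0, 0.0, -45.0]
contact_force: [0.8, -1.1, -0.1]
gripper_width: 0.0611
gripper_force: 0.0
```

Request:
{"fn": "carry_out", "kwargs": {"targets": [[0, 0, -0.06, 0, 0, 0], [0, 0, -0.11, 0, 0, 0], [0, 0, -0.07, 0, 0, 0], [0, 0, 0, 0, 0, 0]]}}

```text
time_s: 17.45
tcp_pos: [0.4575, 0.0709, 0.1779]
eef_rot: [-179.7, -0.1, -45.0]
contact_force: [0.9, 0.0, -1.5]
gripper_width: 0.0632
gripper_force: 0.0
```

```bash
python3 - <<'E'
from h import *
plan([(.385,-.1925,.175,-92)])
E
```

```text
end [ 0.3852 -0.1926  0.1752] 5
[[0.054, 0.095, 0.001, -0.001, 0, 0.157], [0.069, 0.085, 0.001, -0.001, 0, 0.157], [0.082, 0.073, 0.001, -0.001, 0, 0.157], [0.092, 0.058, 0.001, -0.001, 0, 0.157], [0.101, 0.042, 0, -0.002, 0.001, 0.156]]
```

Request:
{"fn": "carry_out", "kwargs": {"targets": [[0.054, 0.095, 0.001, 0, 0, 0.157], [0.069, 0.085, 0.001, 0, 0, 0.157], [0.082, 0.073, 0.001, 0, 0, 0.157], [0.092, 0.058, 0.001, 0, 0, 0.157], [0.101, 0.042, 0, 0, 0, 0.156]]}}

```text
time_s: 18.08
tcp_pos: [0.3822, -0.1948, 0.1723]
eef_rot: [180.0, 0.0, -92.3]
contact_force: [1.3, -0.8, -0.4]
gripper_width: 0.063
gripper_force: 0.0
```

Request:
{"fn": "carry_out", "kwargs": {"targets": [[0, 0, 0, 0, 0, 0], [0, 0, 0, 0, 0, 0]]}}

```text
time_s: 18.32
tcp_pos: [0.3829, -0.1936, 0.1723]
eef_rot: [179.9, 0.0, -92.1]
contact_force: [0.8, 0.3, -0.4]
gripper_width: 0.0631
gripper_force: 0.0
```

```bash
python3 - <<'E'
from h import *
plan([(.385,-.1925,.045,-92)])
E
```

```text
end [ 0.3848 -0.1926  0.0448] 3
[[-0.001, -0.001, 0.085, 0, 0, -0.0], [-0.001, -0.002, 0.085, 0.001, 0, -0.0], [0, -0.001, 0.085, 0, 0, -0.001]]
```

Request:
{"fn": "carry_out", "kwargs": {"targets": [[-0.001, -0.001, 0.085, 0, 0, 0], [-0.001, -0.002, 0.085, 0, 0, 0], [0, -0.001, 0.085, 0, 0, 0], [0, 0, 0, 0, 0, 0]]}}

```text
time_s: 18.82
tcp_pos: [0.3834, -0.1913, 0.0432]
eef_rot: [179.6, 0.0, -91.9]
contact_force: [0.0, 0.3, 0.5]
gripper_width: 0.0629
gripper_force: 0.0
```

Request:
{"fn": "carry_out", "kwargs": {"targets": [[0, 0, 0, 0, 0, 0], [0, 0, 0, 0, 0, 0], [0, 0, 0, 0, 0, 0], [0, 0, 0, 0, 0, 0]], "hand": 0.3}}

```text
time_s: 19.32
tcp_pos: [0.3858, -0.1927, 0.0467]
eef_rot: [-179.9, -0.0, -92.0]
contact_force: [-2.7, 0.7, 8.7]
gripper_width: 0.0383
gripper_force: 20.4
```

Request:
{"fn": "carry_out", "kwargs": {"targets": [[0, 0, -0.05, 0, 0, 0], [0, 0, -0.11, 0, 0, 0], [0, 0, -0.07, 0, 0, 0], [0, 0, 0, 0, 0, 0]]}}

```text
time_s: 19.82
tcp_pos: [0.3873, -0.1927, 0.1639]
eef_rot: [-179.6, -0.0, -92.0]
contact_force: [-0.6, -0.0, -1.0]
gripper_width: 0.0384
gripper_force: 19.6
```

```bash
python3 - <<'E'
from h import *
plan([(.4487,.0035,.165,-95)])
E
```

```text
end [0.4486 0.0037 0.1651] 4
[[-0.099, -0.027, 0, -0.002, 0, 0.012], [-0.1, -0.026, -0.001, -0.002, 0, 0.013], [-0.1, -0.025, 0, -0.001, 0, 0.012], [-0.1, -0.023, -0.001, -0.002, 0, 0.013]]
```

Request:
{"fn": "carry_out", "kwargs": {"targets": [[-0.099, -0.027, 0, 0, 0, 0.012], [-0.1, -0.026, 0, 0, 0, 0.013], [-0.1, -0.025, 0, 0, 0, 0.012], [-0.1, -0.023, 0, 0, 0, 0.013], [0, 0, 0, 0, 0, 0]]}}

```text
time_s: 20.45
tcp_pos: [0.4474, 0.0065, 0.16]
eef_rot: [180.0, 0.0, -94.8]
contact_force: [0.3, 0.2, -1.3]
gripper_width: 0.0382
gripper_force: 19.6
```

Request:
{"fn": "carry_out", "kwargs": {"targets": [[0, 0, 0, 0, 0, 0], [0, 0, 0.09, 0, 0, 0], [0, 0, 0.09, 0, 0, 0], [0, 0, 0, 0, 0, 0], [0, 0, 0, 0, 0, 0]]}}

```text
time_s: 21.08
tcp_pos: [0.4474, 0.0035, 0.0718]
eef_rot: [-180.0, -0.0, -95.1]
contact_force: [0.4, -0.2, -1.7]
gripper_width: 0.038
gripper_force: 19.6
```

Request:
{"fn": "carry_out", "kwargs": {"targets": [[0, -0.002, 0.013, 0, 0, 0], [0, 0, 0.012, 0, 0, 0], [0, 0, 0.005, 0, 0, 0], [0, 0, 0, 0, 0, 0]]}}

```text
time_s: 21.58
tcp_pos: [0.4479, 0.0039, 0.0559]
eef_rot: [-180.0, -0.0, -95.0]
contact_force: [-0.9, 0.0, 2.8]
gripper_width: 0.0385
gripper_force: 20.0
```

Request:
{"fn": "carry_out", "kwargs": {"targets": [[0, 0, 0.004, 0, 0, 0], [0, 0, 0, 0, 0, 0]]}}

```text
time_s: 21.82
tcp_pos: [0.4478, 0.0037, 0.0553]
eef_rot: [-180.0, -0.0, -95.0]
contact_force: [-9.6, -0.2, 26.6]
gripper_width: 0.0382
gripper_force: 22.0
```

Seated. I'll release it and back off.

Request:
{"fn": "carry_out", "kwargs": {"targets": [[0, 0, -0.004, 0, 0, 0], [0, 0, 0, 0, 0, 0]]}}

```text
time_s: 22.08
tcp_pos: [0.448, 0.004, 0.0557]
eef_rot: [-180.0, 0.0, -95.0]
contact_force: [1.0, -0.6, -0.5]
gripper_width: 0.0385
gripper_force: 19.7
```

Request:
{"fn": "carry_out", "kwargs": {"targets": [[0, 0, 0, 0, 0, 0], [0, 0, 0, 0, 0, 0], [0, 0, 0, 0, 0, 0]], "hand": 0.72}}

```text
time_s: 22.45
tcp_pos: [0.4478, 0.0039, 0.0554]
eef_rot: [180.0, -0.0, -95.0]
contact_force: [0.2, -0.7, 0.3]
gripper_width: 0.061
gripper_force: 0.0
```

Request:
{"fn": "carry_out", "kwargs": {"targets": [[0, 0, -0.06, 0, 0, 0], [0, 0, -0.11, 0, 0, 0], [0, 0, -0.11, 0, 0, 0], [0.11, 0, 0, 0, 0, 0], [0.11, 0, 0, 0, 0, 0]]}}

```text
time_s: 23.08
tcp_pos: [0.4384, -0.1063, 0.1965]
eef_rot: [-179.9, 0.0, -94.9]
contact_force: [1.5, -0.3, -1.0]
gripper_width: 0.0627
gripper_force: 0.0
```

Request:
{"fn": "carry_out", "kwargs": {"targets": [[0, 0, 0, 0, 0, 0], [0, 0, 0, 0, 0, 0], [0, 0, 0, 0, 0, 0]]}}

```text
time_s: 23.45
tcp_pos: [0.4383, -0.105, 0.1955]
eef_rot: [180.0, 0.0, -95.0]
contact_force: [-0.5, 0.4, -0.0]
gripper_width: 0.0631
gripper_force: 0.0
```

```bash
python3 - <<'E'
from h import *
s=r.capture("side")[90:290,150:400];cv2.imwrite("pics/f.png",cv2.resize(s[:,:,::-1],None,fx=3,fy=2.99,interpolation=cv2.INTER_CUBIC))
E
```

```text
(no output)
```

View pics/f.png

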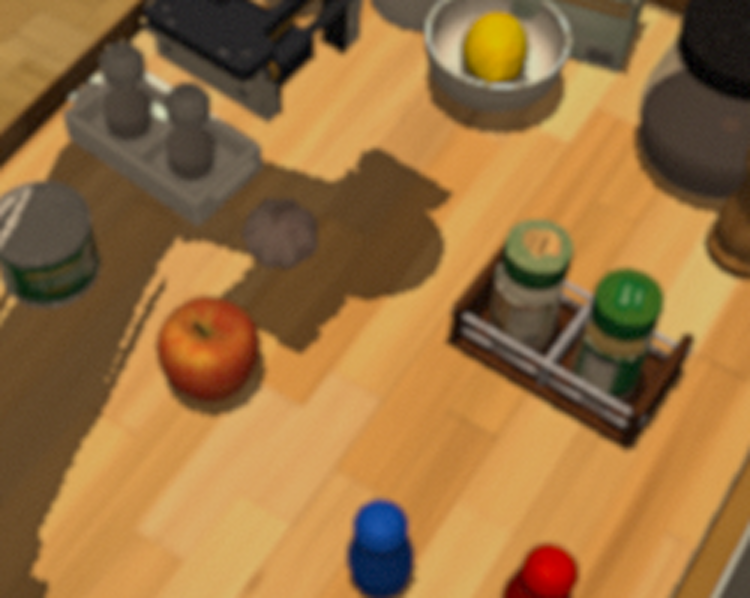

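The final view shows both shakers upright in the tray bays, at (127,90) and (190,130), and both jars upright in the rack. The garlic, the decoys and everything else are undisturbed.

```bash
python3 -c "
from plant import r
print(r.close_job())"
```

```text
the job is handed in; nothing more can be done
None
```

I handed in the job at about 23.5 s: the final camera view shows both jars upright in the rack bays, both shakers upright in the tray bays, and the garlic where it was.

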